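Fit the set-screw collar on the tape winder's shaft

ROBOT

A 6-joint arm with a two-finger parallel gripper is mounted at the origin on a cart in front of the work surface, level with it; the furniture and walls round the work are solid. World frame = base frame: x ahead of the robot, y to its left, z up, the work surface at z = 0. Lengths are in m, angles in rad, forces in N, time in s.
With the tool pointing down it reaches from about 0.225 to 0.875 m from the base axis. Payload 3.4 kg.
Tool frame: the origin (TCP) lies midway between the tips of the shut fingers; the grasp point (between the pads) lies 19 mm behind it (pinch_z is the distance from the TCP to the grasp point, in m); z points along the fingers, y is the line along which they close (so a half turn about z gives the same grasp; the last joint's range is limited). The gripper opens to 85 mm and grips with 20 to 120 N. Pads are 22 mm wide; open, the fingers measure 114 mm over their backs; the gripper's body (76 mm by 85 mm) begins 54 mm behind the grasp point. The pads swing forward as they close: fully open they stand 13 mm farther back than shut.
Start: joints at [-1.415, 0.276, 1.505, -0, 1.361, -0.121], TCP at [0.157, -0.553, 0.231] pointing down, gripper open.
Joint ranges: [-2.89, 2.89], [-0.75, 2.08], [0.22, 2.7], [-1.18, 4.32], [0.11, 2.71], [-2.7, 2.7]. Speed limits (rad/s): [2.57, 2.57, 3.14, 3.14, 3.14, 3.14].

INTERFACE

Orientations are given as a unit quaternion [w, x, y, z].
In Python, from rig import get_state, get_image, sign_off, pinch_z gives the robot as it stands.
- The arm moves only by the tool send_rows, never from a script. Its argument "steps" is one flat list of numbers, 5 for each row, row after row: the gripper's target within -1 to 1 (fully open at 1, half-way at 0, shut at -1), then the shift along the tool's x, y, z in cm, then the turn about the tool's z in degrees. In form: [gripper, x, y, z, roll, gripper, x, y, z, roll, ...]. A call has 1 to 12 rows; each row shifts and turns the commanded pose from where the row before left it, along the tool's axes as they then stand; what a row does not reach is not made up. A row lasts 1/10 s, in which the tool goes at most 50 mm and 8.59 degrees, less where a joint would pass 70% of its speed; a pose out of reach is approached as far as the arm can. A call is refused whole if a number of a shift passes 5 or a number of a turn 8.59, either way. A call with a gripper value outside its range is refused whole. The fingers move at their own pace and stop on an object; "newtons" is the grip in N (left out, the last holds). Time passes only in rows, so rows that do not move let the fingers close. It gives the time, the measured TCP pose, the force, the opening and the grip force at its end, in the units of the state.
- get_state(): the state, without advancing time (a new reading comes with each control period).
- get_image(name): name is "scene" or "top" or "wrist"; returns a dict with "color" (420x560x3 uint8, red, green, blue), "mtx" (3x3 intrinsics, pixels), "T" (4x4, takes a point from camera to world coordinates); the wrist camera has in their place "mount" (4x4, takes a point from camera to tool coordinates, whose origin is the TCP and whose axes are the flange's). Camera axes: x right, y down, z forward; pixel columns grow to the right and rows downward; lengths in m; the calibration is good to about 2 mm. The wrist camera is an equidistant fisheye: a pixel r from the principal point sees the ray r / f radians off the axis. A picture is of the moment at which its call begins: read the wrist's pose just before it. There is no depth.
- sign_off(): hands the job in; it is judged then, once.
The state is a dict: "clock": time; "qpos": joint angles; "qd": joint speeds; "effort": joint torques, N m; "position": TCP position; "ee_rot": TCP orientation; "contact_force": force on the tool from outside, world axes, zero at the start; "moment": the same for the moment, N m; "width": finger opening in m; "gripper_force": force on a finger pad.
Only numpy, scipy, OpenCV 4.12 (cv2) and the standard library are available. Lean on these libraries where they do the work, as an engineer would, in place of code of your own. Each camera call takes 0.05 s, during which the arm holds its last target. There are 200 camera calls.

TASK

Take the bare upright shaft of the tape winder between the fingers, turn it until its flat side squarely faces the small forked key rest on the winder's base, and let go of it. Then pick up the collar with the thumb screw, slide it onto the shaft with the screw over the flat, and push the sprung plate under it fully down, with the shaft's flat still facing the key rest; finish like that, still gripping the collar and holding it down, so that a colleague can tighten the screw. Leave the plain spacer, the tape reel and the loupe standing where they are.

Things in the scene. Friction and masses are not known exactly. Their poses are not given: they have to be found in the camera images.
- winder: tape winder fixed to the table: grey base plate 140 x 110 x 12 mm with a shaft standing on it. Origin on the shaft's axis at table height, z up; the base reaches 80 mm to its -x side and 60 mm to its +x side. The dark steel forked key rest (26 mm wide, top 41 mm above the table) stands on the base at its -x side, 59 to 73 mm from the axis
- shaft_axis (a point): centre of the shaft's top end, 98 mm above the table, on its axis. The steel shaft is upright, 22 mm in diameter, with one flat along its whole visible length, 6 mm from the axis (17 mm thick across flat and back); its top 5 mm taper in by about 3 mm all round. It stands free above the sprung plate, from 50 to 98 mm above the table
- shaft (a joint): turn of the shaft in rad: 0 = flat faces the key rest (winder's -x side), positive = turned anticlockwise seen from above; it turns freely both ways, starts 0.5 to 1.4 rad, and stays where it is left (drag about 0.03 N m)
- plate (a joint): travel of the sprung plate (aluminium disc, 58 mm across, round the foot of the shaft) in m: 0 = up (top 50 mm above the table), 0.008 = fully down on its stop (top 42 mm above the table). The spring pushes up with 2.4 N at the top and 7.2 N at the bottom, so a collar that is let go rises again
- collar_mid (a point): centre, half-way up, of the loose aluminium shaft collar standing on the table: hub 40 mm in diameter and 40 mm high, foot flange 54 mm across and 5 mm thick, about 120 g. Its through bore is D-shaped, 1 mm wider all round than the shaft (24 mm, flat 7 mm from the axis, on the collar's -x side, the side of the screw). z up
- collar_screw (a point): head of the collar's dark thumb screw, 14 mm across, 35 mm from the collar's axis on its -x side, 22 mm above the collar's underside; the head's outer end is 39 mm from the axis. It sits on the same side as the bore's flat
- spacer_mid (a point): centre, half-way up, of a plain round aluminium spacer tube, 40 mm in diameter and 40 mm high, with no flange and no screw; to be left alone
- reel: reel of cotton tape standing on the table, 88 mm across, 105 mm high, origin at its underside; to be left alone
- loupe_stand: black eyepiece loupe standing on the table, 40 mm across, 28 mm high, origin at its underside; to be left alone
Mind the look-alikes: they are no part of the job. Leave any green or orange look-alike of the part that bears collar_mid alone.

How it is judged:
On the way, in this order (a step that is already met when the one before it is completed fails the run):
1. the bare shaft has been turned so that its flat faces the key rest within 0.17 rad, and let go (value of joint shaft between -0.17 and 0.17 rad and contact force between the fingers and shaft below 0.3 N and horizontal distance between collar_mid and shaft_axis above 0.05 m), for 0.2 s.
2. the collar is on the shaft and has pressed the plate down (value of joint plate above 0.006 m and horizontal distance between collar_mid and shaft_axis below 0.004 m), for 0.2 s.
At the end, for the whole second after the job is handed in: Collar on the shaft (axes within 4 mm, tilt under 0.12 rad), flat facing the key rest within 0.17 rad, screw head at least 31 mm from the axis towards the key rest, sprung plate at least 6 of its 8 mm down, fingers still on the collar with over 3 N (all of step 2 and value of joint shaft between -0.17 and 0.17 rad and z of collar_mid in the frame of winder below 0.066 m and angle between collar_mid's own z axis and vertical below 0.12 rad and x of collar_screw in the frame of winder below -0.031 m and contact force between the fingers and collar above 3 N); the arm keeps its last pose, push and grip.
It fails at once if the spacer is moved more than 30 mm or tipped (distance of spacer_mid from where it was at the start of the episode above 0.03 m or angle between spacer_mid's own z axis and vertical above 0.5 rad).
It fails at once if the reel is moved more than 30 mm or tipped (distance of reel from where it was at the start of the episode above 0.03 m or angle between reel's own z axis and vertical above 0.5 rad).
It fails at once if the loupe is moved more than 30 mm or tipped (distance of loupe_stand from where it was at the start of the episode above 0.03 m or angle between loupe_stand's own z axis and vertical above 0.5 rad).
It also fails if it takes over 54 s, if anything falls off the work surface, if the arm or the gripper's body presses on something with over 40 N, if the wrist force passes 120 N, or if a joint passes its speed limit or range.

## Working session

There is one attempt and no reset: what is moved stays moved. The work goes in short steps, Python scripts to look and compute and a tool call to move; the robot and the scene stay as the last step left them, time stands still between calls to the robot, and variables do not carry over. Pictures are saved under pics/ and viewed, at most 10 in all, crops included, and the job is handed in when it is done.

Besides the shell and the picture viewer there is one more tool, called after "Request:" by a JSON object that holds its "fn" and its "kwargs". send_rows: Moves the arm, as the interface text tells. Its arguments: {"type":"object","properties":{"steps":{"type":"array"},"newtons":{"type":"number"}},"required":["steps"]}

```bash
mkdir -p pics; ls; python3 - <<'E'
from rig import *
import cv2,numpy as np
s=get_state();print({k:np.round(v,4).tolist() for k,v in s.items()})
ims={}
for n in("scene","top","wrist"):
    g=get_image(n);cv2.imwrite(f"pics/{n}0.png",g["color"][...,::-1])
    print(n,np.round(g["mtx"],1).tolist(),np.round(g.get("T",g.get("mount")),4).tolist())
a=cv2.imread("pics/scene0.png");b=cv2.imread("pics/top0.png")
E
```

```text
pics
{'clock': 0.0, 'qpos': [-1.415, 0.2766, 1.5061, 0.0, 1.3607, -0.121], 'qd': [-0.0011, 0.0037, 0.0013, 0.0004, 0.0005, -0.0012], 'effort': [-0.0003, -41.6776, -24.5808, -0.0008, 0.0108, -0.0], 'position': [0.1571, -0.5526, 0.2304], 'ee_rot': [-0.0009, 0.9904, 0.138, -0.0], 'contact_force': [0.7131, 0.3301, -0.3139], 'moment': [0.0061, 0.049, -0.0391], 'gripper_force': 0.0, 'width': 0.0852}
scene [[442.7, 0.0, 278.6], [0.0, 442.7, 206.6], [0.0, 0.0, 1.0]] [[-0.7802, -0.2936, 0.5524, 0.043], [-0.6254, 0.3471, -0.6988, 0.5379], [0.0135, -0.8907, -0.4544, 0.5038], [0.0, 0.0, 0.0, 1.0]]
top [[386.6, 0.0, 282.3], [0.0, 386.6, 208.8], [0.0, 0.0, 1.0]] [[0.0039, -0.9963, 0.0863, 0.4665], [-1.0, -0.0045, -0.0059, -0.1056], [0.0063, -0.0863, -0.9963, 1.1791], [0.0, 0.0, 0.0, 1.0]]
wrist [[325.2, 0.0, 273.7], [0.0, 325.2, 204.7], [0.0, 0.0, 1.0]] [[-0.0002, -0.9501, -0.3118, 0.0802], [1.0, -0.0004, 0.0006, -0.0001], [-0.0007, -0.3118, 0.9501, -0.143], [0.0, 0.0, 0.0, 1.0]]
```

View pics/top0.png

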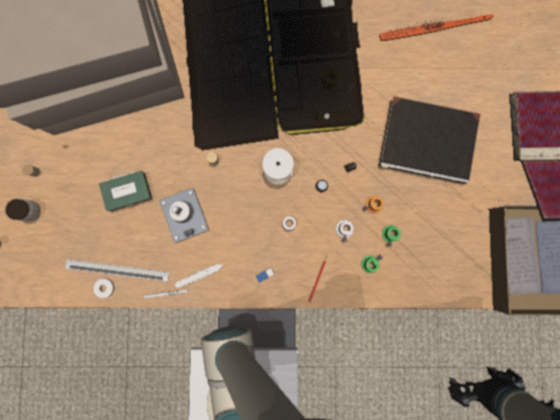

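View pics/scene0.png

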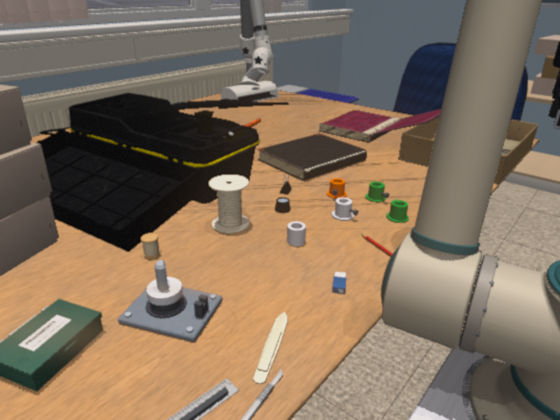

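The top view shows the winder at about (181,212) with its key rest at (189,232). The aluminium collar is at (345,229) with its screw near (345,240), and the spacer is at (289,223). The reel is at (278,166), the loupe at (322,185), and the green and orange look-alikes are to the right of the collar.

```bash
cat > h.py <<'E'
from rig import *
import cv2,numpy as np
from scipy.spatial.transform import Rotation as R
def rot(s): q=s["ee_rot"]; return R.from_quat([q[1],q[2],q[3],q[0]]).as_matrix()
def ray(px,K,T):
    d=np.array([(px[0]-K[0,2])/K[0,0],(px[1]-K[1,2])/K[1,1],1.]); return T[:3,:3]@d,T[:3,3]
def wray(px,K,T):
    x=np.array([px[0]-K[0,2],px[1]-K[1,2]]);r=np.hypot(*x);t=r/K[0,0]
    d=np.array([*(x/max(r,1e-9)*np.sin(t)),np.cos(t)]); return T[:3,:3]@d,T[:3,3]
def atz(ro,z): d,o=ro; return o+d*(z-o[2])/d[2]
def wT(g,s):
    T=np.eye(4);T[:3,:3]=rot(s);T[:3,3]=s["position"];return T@g["mount"]
def wproj(p,K,T):
    c=T[:3,:3].T@(np.asarray(p)-T[:3,3]);t=np.arctan2(np.hypot(c[0],c[1]),c[2]);n=np.hypot(c[0],c[1])
    return K[:2,2]+K[0,0]*t*c[:2]/n
def proj(p,K,T):
    c=T[:3,:3].T@(np.asarray(p)-T[:3,3]);return (K@c)[:2]/c[2]
E
python3 - <<'E'
from h import *
b=cv2.imread("pics/top0.png");a=cv2.imread("pics/scene0.png");w=cv2.imread("pics/wrist0.png")
r=lambda i,x,y,ww,hh,k:cv2.resize(i[y:y+hh,x:x+ww],None,fx=k,fy=k,interpolation=cv2.INTER_CUBIC)
top=np.hstack([r(b,155,185,60,60,5),r(b,325,205,40,60,5),r(b,270,205,40,60,5)[:, :200]])
bot=np.hstack([r(a,120,255,105,75,4),r(a,325,190,70,75,4)[:,:280]])
W=max(top.shape[1],bot.shape[1])
p=lambda i:cv2.copyMakeBorder(i,0,0,0,W-i.shape[1],cv2.BORDER_CONSTANT)
cv2.imwrite("pics/c1.png",np.vstack([p(top),p(bot)]))
g=get_image("top");K,T=g["mtx"],g["T"]
for n,px,z in(("shaft",(179,209),.098),("rest",(189,232),.041),("collar",(345,228),.04),("screw",(345,240),.022),("spacer",(289,222),.04),("reel",(278,160),.105)):
    print(n,atz(ray(px,K,T),z))
E
```

```text
shaft [0.55842769 0.17760195 0.098     ]
rest [0.49564979 0.16139954 0.041     ]
collar [ 0.50933877 -0.29726794  0.04      ]
screw [ 0.47419435 -0.29993717  0.022     ]
spacer [ 0.5263344  -0.13211769  0.04      ]
reel [ 0.69773595 -0.09915359  0.105     ]
```

View pics/c1.png

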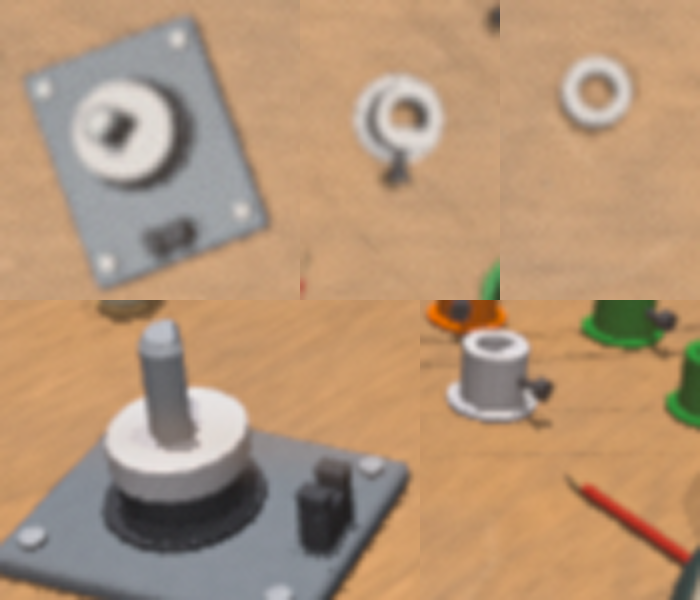

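The crops show the shaft top near (175,209) and the key rest near (189,232), both in full-image pixels. The base sides give a winder yaw of about 0.36 rad. The collar top is at (347,228) with its screw at (344,239). I'm moving above the winder now.

Request:
{"fn": "send_rows", "kwargs": {"steps": [1,2.9,-3,0,0,1,2.9,-3,0,0,1,2.9,-3,0,0,1,2.9,-3,0,0,1,2.9,-3,0,0,1,2.9,-3,0,0,1,2.9,-3,0,0,1,2.9,-3,0,0,1,2.9,-3,0,0,1,2.9,-3,0,0], "newtons": 40}}

```text
clock: 1.2
position: [0.3545, -0.1837, 0.2314]
ee_rot: [0.0, 0.99, 0.138, 0.0]
contact_force: [1.8, -1.2, -0.4]
width: 0.0852
gripper_force: 0.0
```

Request:
{"fn": "send_rows", "kwargs": {"steps": [1,2.9,-3,0,0,1,2.9,-3,0,0,1,2.9,-3,0,0,1,2.9,-3,0,0,1,2.9,-3,0,0,1,2.9,-3,0,0,1,2.9,-3,0,0,1,2.9,-3,0,0,1,2.9,-3,0,0,1,2.9,-3,0,0,1,0,0,0,0,1,0,0,0,0]}}

```text
clock: 2.4
position: [0.5508, 0.183, 0.2305]
ee_rot: [0.0, 0.99, 0.139, -0.001]
contact_force: [-0.1, 0.4, -0.1]
width: 0.0853
gripper_force: 0.0
```

```bash
python3 - <<'E'
from h import *
s=get_state();g=get_image("wrist");print(s["position"],s["ee_rot"],s["qpos"][5])
np.savez("w1.npz",K=g["mtx"],T=wT(g,s),c=g["color"])
cv2.imwrite("pics/w1.png",cv2.resize(g["color"][...,::-1],(800,600),interpolation=cv2.INTER_CUBIC))
E
```

```text
[0.55081875 0.18304646 0.2304736 ] [ 3.60771441e-04  9.90311655e-01  1.38859168e-01 -9.09901492e-04] 1.4936729680914371
```

View pics/w1.png

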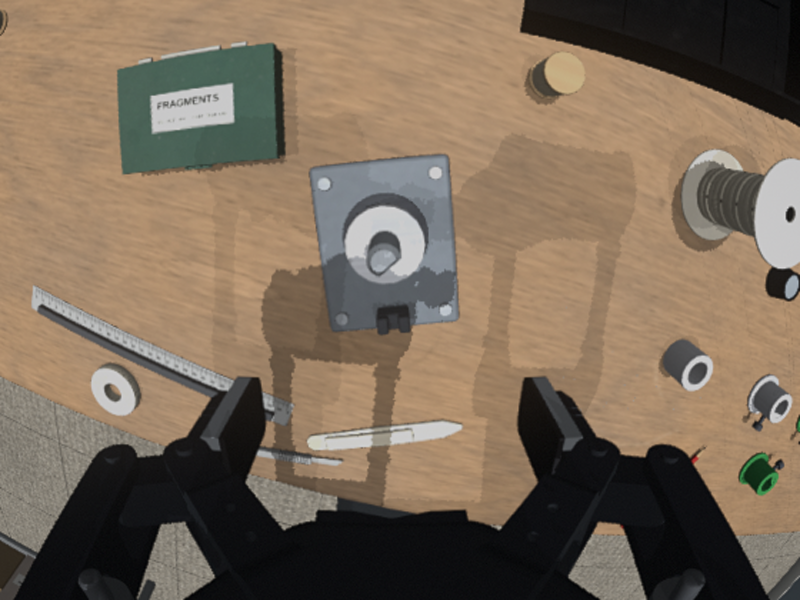

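The winder is in clear view: plate at (386,243), shaft top at (383,258) and key rest at (394,319), in the 800x600 picture. Next is a zoom on the winder.

```bash
python3 - <<'E'
from h import *
d=np.load("w1.npz");c=d["c"][...,::-1]
cv2.imwrite("pics/w1c.png",cv2.resize(c[100:240,208:328],None,fx=4.2,fy=4.2,interpolation=cv2.INTER_CUBIC)) 
E
```

```text
(no output)
```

View pics/w1c.png

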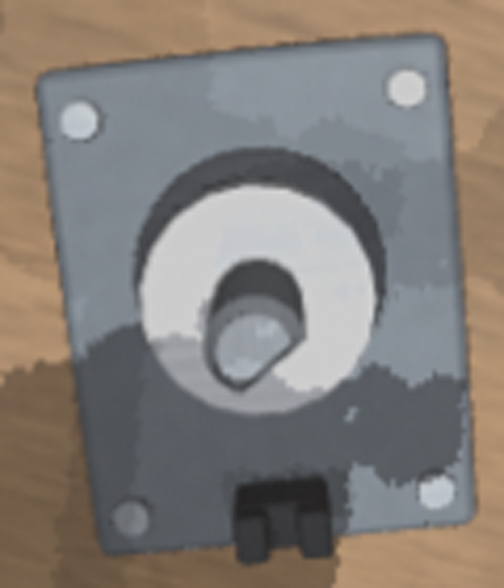

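In the zoom, the plate centre is at (258,298). The flat's lower edge runs from (302,340) to (240,388) and faces lower right. The base corners are (40,76), (445,36), (475,521) and (103,554).

```bash
python3 - <<'E'
from h import *
d=np.load("w1.npz");K,T=d["K"],d["T"]
def P(u,v,z):return atz(wray(((u+.5)/4.2+208-.5,(v+.5)/4.2+100-.5),K,T),z)[:2]
c=np.array([P(*p,.012) for p in((40,76),(445,36),(475,521),(103,554))])
print("sides",[np.linalg.norm(c[i]-c[(i+1)%4]).round(4) for i in range(4)])
w=np.array([[60,55],[60,-55],[-80,-55],[-80,55]])/1000
m=c-c.mean(0);mw=w-w.mean(0)
th=np.arctan2((mw[:,0]*m[:,1]-mw[:,1]*m[:,0]).sum(),(mw*m).sum())
Rw=np.array([[np.cos(th),-np.sin(th)],[np.sin(th),np.cos(th)]])
print("yaw",th,"axis from base",c.mean(0)+Rw@[.01,0])
pc=P(258,298,.05);print("plate",pc)
e1,e2=P(302,340,.093),P(240,388,.093);t=e2-e1;print("edge len",np.linalg.norm(t))
n=np.array([-t[1],t[0]])/np.linalg.norm(t); 
if n@((e1+e2)/2-pc)<0:n=-n
print("dist",n@((e1+e2)/2-pc),"axis from edge tan",(e1+e2)/2-n*.006)
ny=np.arctan2(n[1],n[0]);print("phi",(ny-th-np.pi+np.pi)%(2*np.pi)-np.pi,"flat yaw",ny)
k=P(285,490,.041);print("rest",k,np.arctan2(*(k-pc)[::-1])-np.pi)
E
```

```text
sides [np.float64(0.1071), np.float64(0.1365), np.float64(0.1074), np.float64(0.1365)]
yaw 0.37149922024515436 axis from base [0.55935899 0.18947386]
plate [0.55944924 0.19019512]
edge len 0.016894557220525245
dist 0.005958980550181139 axis from edge tan [0.55897757 0.19058018]
phi 0.5820610034989047 flat yaw -2.188032429845734
rest [0.51054087 0.16927603] -5.879013015101327
```

Request:
{"fn": "send_rows", "kwargs": {"steps": [1,0,0,0,-8.05,1,0,0,0,-8.05,1,0,0,0,-8.05,1,0,0,0,-8.05,1,0,0,0,-8.05,1,0,0,0,-8.05,1,0,0,0,-8.05,1,0,0,0,-8.05,1,0,0,0,-8.05,1,0,0,0,-8.05,1,0,0,0,-8.05,1,0,0,0,-8.05], "newtons": 25}}

```text
clock: 3.65
position: [0.5503, 0.1808, 0.2316]
ee_rot: [0.0, 0.554, 0.832, -0.0]
contact_force: [0.5, 0.4, -0.1]
width: 0.0856
gripper_force: 0.0
```

Request:
{"fn": "send_rows", "kwargs": {"steps": [1,0,0,0,-8.05,1,0,0,0,-8.05,1,0,0,0,-8.05,1,0,0,0,-8.05,1,-0.3,1.3,3,0,1,0,0,3,0,1,0,0,3,0,1,0,0,0,0,1,0,0,0,0]}}

```text
clock: 4.55
position: [0.5608, 0.1903, 0.1417]
ee_rot: [-0.0, 0.304, 0.953, -0.0]
contact_force: [0.3, -0.6, 0.5]
width: 0.0854
gripper_force: 0.0
```

```bash
python3 - <<'E'
from h import *
s=get_state();g=get_image("wrist");M=rot(s);print(s["position"],np.arctan2(M[1,0],M[0,0]),np.arctan2(M[1,1],M[0,1]),s["qpos"][5])
K,T=g["mtx"],wT(g,s)
np.savez("w2.npz",K=K,T=T,c=g["color"],p=s["position"],M=M)
c=g["color"][...,::-1].copy()
print(wproj([.5593,.19,.098],K,T),wproj([.5593,.19,.05],K,T))
cv2.imwrite("pics/w2.png",cv2.resize(c[60:360,90:490],(800,600),interpolation=cv2.INTER_CUBIC))
E
```

```text
[0.56077247 0.19029948 0.14171245] 2.5234897625471366 0.9526935826168953 -0.7426818989394939
[271.87417072 231.63943818] [272.23045265 206.99534433]
```

View pics/w2.png

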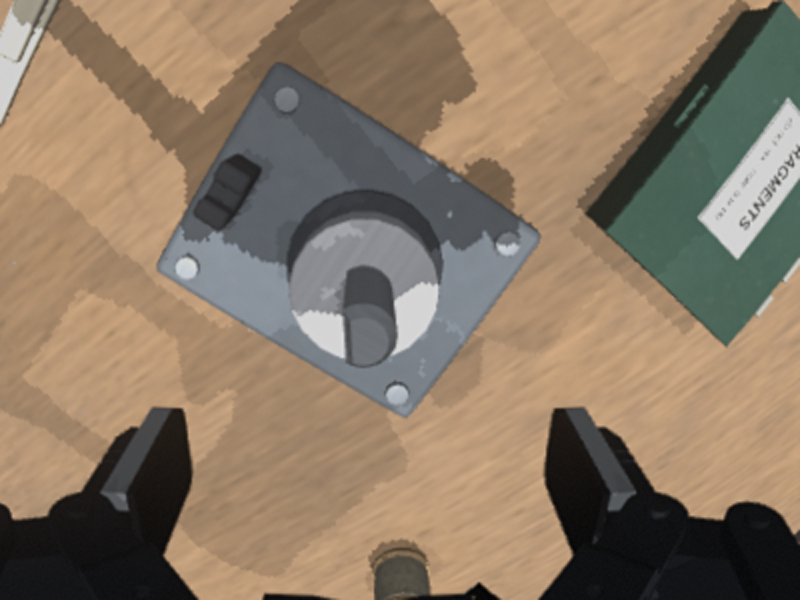

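The flat is now vertical in the picture at x≈346, with its back at 395. The fingers are centred at 368, so they are lined up with the shaft. Descending to grip it.

Request:
{"fn": "send_rows", "kwargs": {"steps": [1,0.1,0.1,2.8,0,1,0,0,2.8,0,1,0,0,2.8,0,1,0,0,0,0,-1,0,0,0,0,-1,0,0,0,0,-1,0,0,0,0,-1,0,0,0,0,-1,0,0,0,0,-1,0,0,0,0,-1,0,0,0,0], "newtons": 25}}

```text
clock: 5.7
position: [0.5602, 0.1916, 0.0584]
ee_rot: [-0.0, 0.303, 0.953, -0.001]
contact_force: [-3.0, -2.5, 5.8]
width: 0.0163
gripper_force: 26.0
```

Request:
{"fn": "send_rows", "kwargs": {"steps": [-1,-0.03,0,0,6.67,-1,-0.03,0,0,6.67,-1,-0.03,0,0,6.67,-1,-0.03,0,0,6.67,-1,-0.03,0,0,6.67,-1,0,0,0,0,-1,0,0,0,0,-1,0,0,0,0]}}

```text
clock: 6.5
position: [0.5607, 0.1903, 0.0584]
ee_rot: [0.0, 0.564, 0.826, -0.001]
contact_force: [-3.1, -3.9, 6.8]
width: 0.0165
gripper_force: 26.1
```

```bash
python3 - <<'E'
from h import *
s=get_state();M=rot(s);print(s["position"],np.arctan2(M[1,1],M[0,1]),s["width"],s["contact_force"],s["moment"])
E
```

```text
[0.56073915 0.19030116 0.05835021] 0.3725107304798123 0.0165114514544005 [-3.07931514 -3.93105362  6.80716839] [-0.51281855  0.37313659  0.00900761]
```

Request:
{"fn": "send_rows", "kwargs": {"steps": [1,0,0,0,0,1,0,0,0,0,1,0,0,0,0,1,0,0,0,0,1,0,0,0,0,1,0,0,-3,0,1,0,0,-3,0,1,0,0,-3,0,1,0,0,-3,0,1,0,0,-3,0,1,0,0,0,0,1,0,0,0,0]}}

```text
clock: 7.7
position: [0.562, 0.1918, 0.2078]
ee_rot: [0.001, 0.564, 0.826, 0.0]
contact_force: [-0.4, 0.1, -0.3]
width: 0.0851
gripper_force: 0.0
```

```bash
python3 - <<'E'
from h import *
s=get_state();g=get_image("wrist");M=rot(s);print(s["position"],np.arctan2(M[1,0],M[0,0]),s["qpos"][5])
K,T=g["mtx"],wT(g,s)
c=g["color"][...,::-1]
np.savez("w3.npz",K=K,T=T,c=c)
a=[.5586,.19,.098];u=wproj(a,K,T);print(u)
x0,y0=int(u[0])-75,int(u[1])-80
print(x0,y0)
cv2.imwrite("pics/w3.png",cv2.resize(c[y0:y0+150,x0:x0+150],(600,600),interpolation=cv2.INTER_CUBIC))
E
```

```text
[0.56199958 0.19176987 0.20778569] 1.9427762728347915 -0.16023478748114706
[268.62722632 201.6233316 ]
193 121
```

View pics/w3.png

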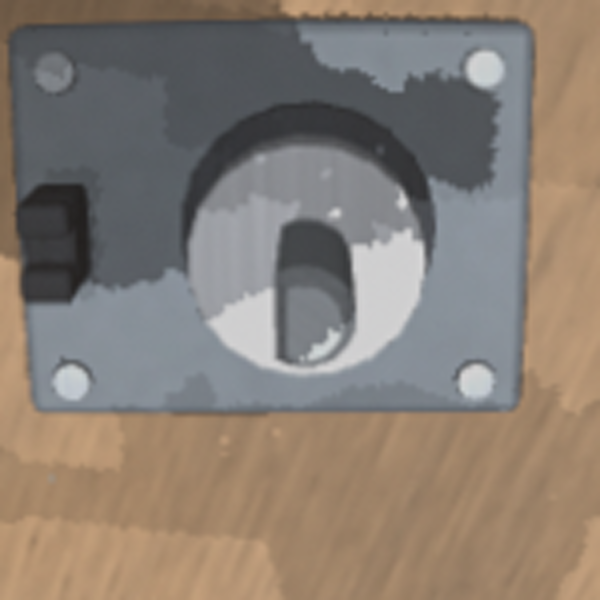

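The flat now faces the key rest: its edge at x≈277 is vertical and the rest is at (52,243). The shaft back is at 355. I'll refine the axis and yaw from this closer picture, then plan the collar approach.

```bash
python3 - <<'E'
from h import *
d=np.load("w3.npz");K,T=d["K"],d["T"]
def P(u,v,z):return atz(wray(((u+.5)/4+193-.5,(v+.5)/4+121-.5),K,T),z)[:2]
c=np.array([P(*p,.012) for p in((533,24),(522,411),(34,412),(10,28))]) 
# order: +x+y?, computed by matching
w0=np.array([[60,55],[60,-55],[-80,-55],[-80,55]])/1000
best=[]
for w in(w0,):
  m=c-c.mean(0)
  for sh in range(4):
   for fl in(1,-1):
    ww=np.roll(w[::fl],sh,0);mw=ww-ww.mean(0)
    th=np.arctan2((mw[:,0]*m[:,1]-mw[:,1]*m[:,0]).sum(),(mw*m).sum())
    Rw=np.array([[np.cos(th),-np.sin(th)],[np.sin(th),np.cos(th)]])
    best.append((np.abs(m-mw@Rw.T).max(),th,(c.mean(0)+Rw@[.01,0]).round(4)))
print(sorted(best,key=lambda b:b[0])[0])
print("plate",P(306,257,.05))
e1,e2=P(277,362,.093),P(277,272,.093);t=e1-e2;ny=np.arctan2(t[1],t[0])
n=np.array([np.cos(.372),np.sin(.372)])
print("axis",(e1+e2)/2+n*.006,"flat dir",(ny-np.pi/2),np.linalg.norm(t))
g=get_image("top");K,T=g["mtx"],g["T"]
A=atz(ray((347.2,228),K,T),.04);S=atz(ray((344.4,239.4),K,T),.022);print(A,S,np.linalg.norm((A-S)[:2]),np.arctan2(*(A-S)[1::-1]))
s=get_state();M=rot(s);print("tool xyaw",np.arctan2(M[1,0],M[0,0]),M.T@(A+[0,0,.2]-s["position"]-[0,0,.04]))
E
```

```text
(np.float64(0.0015928774652615857), np.float64(0.37569003557076075), array([0.5589, 0.1908]))
plate [0.55794905 0.19132192]
axis [0.55895932 0.1899543 ] flat dir -2.7808782621277564 0.019611458835534265
[ 0.5093659  -0.30376043  0.04      ] [ 0.47597369 -0.29816112  0.022     ] 0.03385841760473589 -0.16613743629857175
tool xyaw 1.9427347393721828 [-0.44262818 -0.22802676  0.00640295]
```

Request:
{"fn": "send_rows", "kwargs": {"steps": [1,-3.69,-1.9,0,0,1,-3.69,-1.9,0,0,1,-3.69,-1.9,0,0,1,-3.69,-1.9,0,0,1,-3.69,-1.9,0,0,1,-3.69,-1.9,0,0,1,-3.69,-1.9,0,0,1,-3.69,-1.9,0,0,1,-3.69,-1.9,0,0,1,-3.69,-1.9,0,0,1,-3.69,-1.9,0,0,1,-3.69,-1.9,0,0]}}

```text
clock: 9.0
position: [0.5092, -0.3049, 0.2055]
ee_rot: [-0.002, 0.564, 0.826, 0.0]
contact_force: [0.9, 0.1, 0.1]
width: 0.0855
gripper_force: 0.0
```

Request:
{"fn": "send_rows", "kwargs": {"steps": [1,0,0,0,-7.4,1,0,0,0,-7.4,1,0,0,0,-7.4,1,0,0,0,-7.4,1,0,0,0,-7.4,1,0,0,0,-7.4,1,0,0,0,-7.4,1,0,0,0,-7.4,1,0,0,0,0,1,0,0,0,0]}}

```text
clock: 10.0
position: [0.5098, -0.3034, 0.2061]
ee_rot: [-0.001, 0.084, 0.996, 0.001]
contact_force: [-0.3, -0.2, -0.3]
width: 0.085
gripper_force: 0.0
```

```bash
python3 - <<'E'
from h import *
s=get_state();g=get_image("wrist");M=rot(s);print(s["position"],np.arctan2(M[1,0],M[0,0]),s["qpos"][5])
K,T=g["mtx"],wT(g,s)
c=g["color"][...,::-1]
u=wproj([.5094,-.3038,.04],K,T);print(u)
x0,y0=int(u[0])-60,int(u[1])-60
np.savez("w4.npz",K=K,T=T,c=c,o=(x0,y0))
print(x0,y0)
cv2.imwrite("pics/w4.png",cv2.resize(c[y0:y0+120,x0:x0+120],(600,600),interpolation=cv2.INTER_CUBIC))
E
```

```text
[ 0.50984521 -0.30337773  0.20608952] 2.9732900135843883 -2.0564434209520592
[273.04008004 183.64415952]
213 123
```

View pics/w4.png

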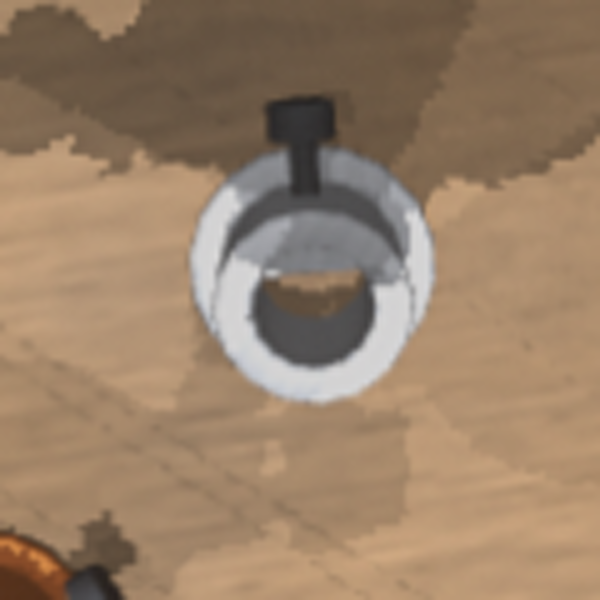

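The collar's top rim is centred at about (313,307), the flange at x≈312, and the screw head at (300,118). The bore flat is on the screw side.

```bash
python3 - <<'E'
from h import *
d=np.load("w4.npz");K,T=d["K"],d["T"]
def P(u,v,z):return atz(wray(((u+.5)/5+213-.5,(v+.5)/5+123-.5),K,T),z)[:2]
C=P(313,307,.04);S=P(300,118,.022);S2=P(304,180,.022)
F=P(264,276,.04)-P(365,276,.04)
print("w",np.linalg.norm(P(212,307,.04)-P(414,307,.04)),C,S,np.linalg.norm(S-C))
print("flangeC",P(312.5,258,.005))
for q in(S,S2):print(np.arctan2(*(q-C)[::-1])+0)
s=get_state();M=rot(s);print(M.T[:2,:2]@(C-s["position"][:2]))
xy=np.arctan2(M[1,0],M[0,0]);print("xyaw",xy)
E
```

```text
w 0.03971431911365328 [ 0.51011181 -0.30177029] [ 0.47525421 -0.29844677] 0.0350156827420521
flangeC [ 0.5082217  -0.30137432]
3.0465343253864106
3.052610658069625
[0.00012493 0.00168392]
xyaw 2.973699675355087
```

Request:
{"fn": "send_rows", "kwargs": {"steps": [1,0,0.16,0,-4.4,1,0,0,4,0,1,0,0,4,0,1,0,0,4,0,1,0,0,4,0,1,0,0,3,0,1,0,0,1,0,1,0,0,0,0]}}

```text
clock: 10.85
position: [0.5097, -0.3015, 0.0059]
ee_rot: [-0.001, 0.045, 0.999, 0.001]
contact_force: [0.4, -0.7, 0.4]
width: 0.0853
gripper_force: 0.0
```

Request:
{"fn": "send_rows", "kwargs": {"steps": [-1,0,0,0,0,-1,0,0,0,0,-1,0,0,0,0,-1,0,0,0,0,-1,0,0,0,0,-1,0,0,0,0], "newtons": 50}}

```text
clock: 11.45
position: [0.5115, -0.3028, 0.0093]
ee_rot: [0.001, 0.044, 0.999, -0.001]
contact_force: [-0.3, 0.3, 5.3]
width: 0.0388
gripper_force: 49.7
```

Request:
{"fn": "send_rows", "kwargs": {"steps": [-1,0,0,0,0,-1,0,0,-1,0,-1,0,0,-4,0,-1,0,0,-5,0,-1,0,0,-5,0,-1,0,0,-3,0,-1,0,0,0,0,-1,0,0,0,0]}}

```text
clock: 12.25
position: [0.5104, -0.302, 0.1884]
ee_rot: [0.001, 0.044, 0.999, -0.001]
contact_force: [-0.3, -0.6, -1.6]
width: 0.0391
gripper_force: 50.7
```

```bash
python3 - <<'E'
from h import *
s=get_state();g=get_image("wrist");M=rot(s);print(s["position"],np.arctan2(M[1,0],M[0,0]),s["qpos"],s["width"],s["contact_force"])
K,T=g["mtx"],g["mount"]
c=g["color"][...,::-1]
u=wproj([0,0,-.03],K,T);print(u)
x0,y0=int(u[0])-75,int(u[1])-105
np.savez("w5.npz",K=K,T=T,c=c,o=(x0,y0))
print(x0,y0)
cv2.imwrite("pics/w5.png",cv2.resize(c[y0:y0+150,x0:x0+150],(600,600),interpolation=cv2.INTER_CUBIC))
E
```

```text
[ 0.51042985 -0.30201114  0.18835893] 3.052745673120089 [-6.51516831e-01  3.28176885e-01  1.53713700e+00 -7.87491137e-05
  1.27459334e+00 -2.13344259e+00] 0.03907379604962927 [-0.3256083  -0.5582073  -1.62948583]
[273.64667782 301.92539193]
198 196
```

View pics/w5.png

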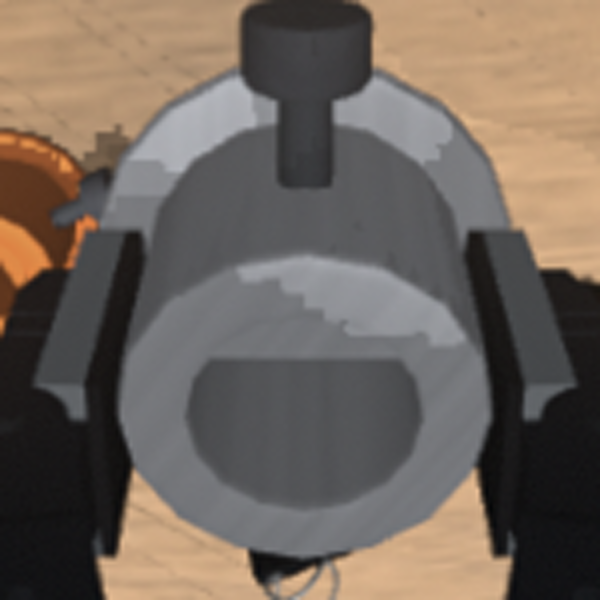

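The collar is held upright with its screw straight ahead: screw at x=306, bore centre at 304, flat edge at y=358. The top rim spans 118 to 491 horizontally and 255 to 555 vertically. I'll fit the offset in the grip from these.

```bash
python3 - <<'E'
from h import *
from scipy.optimize import least_squares
d=np.load("w5.npz");K,T=d["K"],d["T"];x0,y0=d["o"]
a=np.linspace(0,2*np.pi,361)
def f(p):
    x,y,h=p
    pr=lambda X,Y,Z:(wproj([X,Y,Z],K,T)+.5-[x0,y0])*4-.5
    c=np.array([pr(x+.02*np.cos(t),y+.02*np.sin(t),h) for t in a])
    return np.array([c[:,0].min()-118,c[:,0].max()-491,c[:,1].min()-255,c[:,1].max()-555,pr(x+.007,y,h)[1]-358,pr(x-.012,y,h)[1]-508])
r=least_squares(f,[0,0,-.03],x_scale=.01,diff_step=1e-3)
print(r.x,r.fun)
# go: axis at (.5588,.190), yaw .373 ; tool yaw_x=.373+pi
th=.373+np.pi;R2=np.array([[np.cos(th),np.sin(th)],[np.sin(th),-np.cos(th)]])
tgt=np.array([.5588,.190])-R2@r.x[:2];s=get_state();M=rot(s)
D=M[:2,:2].T@(tgt-s["position"][:2]);yx=np.arctan2(M[1,0],M[0,0])
print("tgt",tgt,"D cm",D*100,"roll",-np.degrees((th-yx)))
E
```

```text
[-4.54265262e-04  4.26958129e-05 -2.78528479e-02] [-0.26449929  0.26448641 -1.84207338  1.5473364   4.61357836 -4.41351694]
tgt [0.55839253 0.1897947 ] D cm [-0.48560039 49.37076135] roll -26.463749331696356
```

Request:
{"fn": "send_rows", "kwargs": {"steps": [-1,-0.04,4.11,0,0,-1,-0.04,4.11,0,0,-1,-0.04,4.11,0,0,-1,-0.04,4.11,0,0,-1,-0.04,4.11,0,0,-1,-0.04,4.11,0,0,-1,-0.04,4.11,0,0,-1,-0.04,4.11,0,0,-1,-0.04,4.11,0,0,-1,-0.04,4.11,0,0,-1,-0.04,4.11,0,0,-1,-0.04,4.11,0,0]}}

```text
clock: 13.5
position: [0.5576, 0.19, 0.1848]
ee_rot: [-0.002, 0.044, 0.999, -0.001]
contact_force: [1.4, -0.8, -1.3]
width: 0.0392
gripper_force: 50.9
```

Request:
{"fn": "send_rows", "kwargs": {"steps": [-1,0,0,0,-6.62,-1,0,0,0,-6.62,-1,0,0,0,-6.62,-1,0,0,0,-6.62,-1,0,0,3,0,-1,0,0,3,0,-1,0,0,0,0,-1,0,0,0,0,-1,0,0,0,0]}}

```text
clock: 14.4
position: [0.5599, 0.1888, 0.128]
ee_rot: [0.001, -0.186, 0.983, -0.0]
contact_force: [0.3, -0.3, -0.4]
width: 0.0391
gripper_force: 51.0
```

```bash
cat > st.py <<'E'
from h import *
s=get_state();M=rot(s);print(s["clock"],s["position"],"xyaw",np.arctan2(M[1,0],M[0,0])+np.pi,s["contact_force"],s["moment"],s["width"])
print("to tgt tool cm",M[:2,:2].T@(np.array([.5584,.1898])-s["position"][:2])*100)
E
python3 st.py
```

```text
14.4 [0.55985155 0.18881318 0.12800911] xyaw 0.373255116586912 [ 0.29597772 -0.25163887 -0.43262211] [0.05357979 0.02695231 0.02019247] 0.03905240218079551
to tgt tool cm [0.09917657 0.14481751]
```

Request:
{"fn": "send_rows", "kwargs": {"steps": [-1,0.1,0.14,0,0,-1,0,0,0,0,-1,0,0,0.6,0,-1,0,0,0.6,0,-1,0,0,0.5,0,-1,0,0,0.4,0,-1,0,0,0.4,0,-1,0,0,0,0,-1,0,0,0,0]}}

```text
clock: 15.3
position: [0.5582, 0.1899, 0.1022]
ee_rot: [0.0, -0.186, 0.983, 0.0]
contact_force: [1.0, 0.9, -2.1]
width: 0.039
gripper_force: 50.9
```

```bash
python3 st.py
```

```text
15.3 [0.5582065  0.18987428 0.10216139] xyaw 0.3732373712981598 [ 1.03204585  0.92589444 -2.06691577] [ 0.14705876 -0.2919441  -0.01287335] 0.039035814251841126
to tgt tool cm [-0.01530884 -0.01397247]
```

Request:
{"fn": "send_rows", "kwargs": {"steps": [-1,0,0,0.3,0,-1,0,0,0.3,0,-1,0,0,0.3,0,-1,0,0,0.3,0,-1,0,0,0,0,-1,0,0,0,0]}}

```text
clock: 15.9
position: [0.5584, 0.1899, 0.0901]
ee_rot: [0.001, -0.186, 0.983, 0.0]
contact_force: [4.1, 2.0, -2.5]
width: 0.039
gripper_force: 51.0
```

```bash
python3 st.py
```

```text
15.9 [0.55841823 0.18985049 0.09014494] xyaw 0.37318798188053837 [ 4.09776037  2.00101521 -2.48836274] [ 0.35926661 -0.74791533 -0.04286496] 0.038969372886364775
to tgt tool cm [ 0.00353803 -0.00403687]
```

Request:
{"fn": "send_rows", "kwargs": {"steps": [-1,-0.05,0,0.3,0,-1,0,0,0.5,0,-1,0,0,0.5,0,-1,0,0,0.5,0,-1,0,0,0.5,0,-1,0,0,0.4,0,-1,0,0,0,0,-1,0,0,0,0]}}

```text
clock: 16.7
position: [0.5585, 0.1899, 0.0625]
ee_rot: [0.0, -0.185, 0.983, 0.0]
contact_force: [5.9, 2.4, -2.9]
width: 0.039
gripper_force: 51.0
```

```bash
python3 st.py
```

```text
16.7 [0.55851532 0.18991412 0.06250029] xyaw 0.373157371729385 [ 5.89255963  2.36451875 -2.88202475] [ 0.43759953 -0.8940023  -0.00444181] 0.0390278186742425
to tgt tool cm [ 0.01489884 -0.00642263]
```

Request:
{"fn": "send_rows", "kwargs": {"steps": [-1,-0.05,0,0.2,0,-1,0,0,0.2,0,-1,0,0,0.2,0,-1,0,0,0.2,0,-1,0,0,0,0,-1,0,0,0,0], "newtons": 70}}

```text
clock: 17.3
position: [0.5586, 0.1899, 0.0553]
ee_rot: [0.0, -0.186, 0.983, -0.0]
contact_force: [2.8, 1.7, 3.1]
width: 0.0388
gripper_force: 70.3
```

```bash
python3 st.py
```

```text
17.3 [0.55858367 0.18993106 0.05531601] xyaw 0.3733278492603862 [2.84342795 1.73149365 3.13943031] [ 0.18416883 -0.5549665  -0.01093101] 0.038801705123942994
to tgt tool cm [ 0.02188239 -0.00550479]
```

Request:
{"fn": "send_rows", "kwargs": {"steps": [-1,0,0,0.2,0,-1,0,0,0.2,0,-1,0,0,0,0,-1,0,0,0,0]}}

```text
clock: 17.7
position: [0.5586, 0.1899, 0.0515]
ee_rot: [0.0, -0.186, 0.983, -0.0]
contact_force: [2.6, 1.5, 5.0]
width: 0.0387
gripper_force: 70.5
```

```bash
python3 st.py
```

```text
17.7 [0.55861439 0.1899355  0.05150744] xyaw 0.37335303884711957 [2.63958395 1.49763656 5.00656908] [ 0.08908673 -0.46152884  0.03138994] 0.038685778930790574
to tgt tool cm [ 0.02490398 -0.00479673]
```

Force is still rising at the spring rate, so the stop hasn't been reached. Pressing on.

Request:
{"fn": "send_rows", "kwargs": {"steps": [-1,0,0,0.1,0,-1,0,0,0.1,0,-1,0,0,0.1,0,-1,0,0,0,0,-1,0,0,0,0]}}

```text
clock: 18.2
position: [0.5587, 0.19, 0.0512]
ee_rot: [0.001, -0.186, 0.983, -0.0]
contact_force: [-1.7, 0.3, 20.8]
width: 0.0386
gripper_force: 72.0
```

```bash
python3 st.py; python3 - <<'E'
from h import *
g=get_image("scene");c=g["color"][...,::-1];w=get_image("wrist")["color"][...,::-1]
a=cv2.resize(c[230:340,110:240],None,fx=4,fy=4,interpolation=cv2.INTER_CUBIC)
b=cv2.resize(w[150:370,185:365],(360,440),interpolation=cv2.INTER_CUBIC)
cv2.imwrite("pics/f.png",np.hstack([a,b])[:, :800])
E
```

```text
18.2 [0.55869917 0.18996311 0.05117229] xyaw 0.3735193922248987 [-1.65143316  0.29400118 20.84776314] [0.01889331 0.26110817 0.03890876] 0.03863807440891778
to tgt tool cm [ 0.0338057  -0.00426952]
```

View pics/f.png

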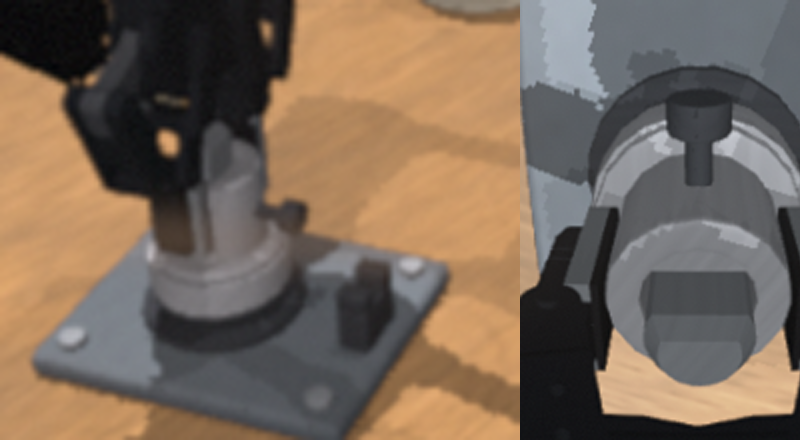

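The collar is on the shaft, with the screw at (297,213) in the left panel pointing at the key rest. The flat is aligned in the bore, and the force jump to 21 N shows the plate is on its stop. Handing in.

```bash
python3 -c "
from rig import *
print(sign_off())"
```

```text
the job is handed in; nothing more can be done
None
```

The job is handed in with the shaft's flat facing the key rest and the collar on the shaft, screw over the flat; the gripper is still holding it down with the sprung plate on its stop, and the spacer, reel and loupe were not touched (the hand-in returned no verdict).

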